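# Lock the cover of a test box with the blade driver

## Task

The cover lock of the grey test box is still open: take the flat-blade driver from its blue stand, set its blade in the lock's slot, press the lock in gently and turn it clockwise about a quarter turn until you feel its stop, then let it spring back out so that it stays locked. Put the driver back upright in its stand, fully down, and let go. Turn the lock with the driver only, do not force it, and leave everything else on the bench where it is.

Things in the scene. Friction and masses are not known exactly. Their poses are not given: they have to be found in the camera images.
- test_box: Grey instrument box with aluminium cover, 204 x 154 x 65 mm high, fixed (place and yaw vary). Origin: centre of its underside, z up; the face with dark screen and two terminals is -x. On top, 40 mm from the centre towards -x, is the lock in a fixed dark collar (37 mm inside, 50 mm outside diameter, top 79 mm above the bench). The driver must not bear on it with over 35 N.
- lock_slot (a point): Centre of the slot's floor in the brass lock head (33 mm diameter); x along the slot, z up; moves with the head. Slot 24 mm long with closed ends, 4.5 mm wide, 7 mm deep, mouth flared to about 8 mm wide. At rest its floor is 76 mm, the head's top 83 mm above the bench. Slot along the box's x (red marks): open; near its y (green marks): locked.
- lock_cam (a joint): Turn of the lock head, rad: 0 to 0.1 at the start (open), grows clockwise seen from above. Its hard stop (locked) differs from lock to lock, 1.3 to 1.85; it snaps home only in the last 0.07 before it. Friction 0.03 N m; unpressed, a catch blocks it at 0.2. The blade has 0.1 rad of play each way, so turn the driver on until the stop is felt: 0.2 to 0.3 N m is plenty, 0.45 forces it.
- lock_press (a joint): How far the lock head is pressed in, m: 0 at rest; spring 4 N plus 1 N per mm. It passes the catch after 2.5 to 7 mm (differs from lock to lock) and bottoms hard 1.5 mm deeper, at 8 to 13 N; press slowly to 15 to 18 N to be sure, never over 35 N. Between open and locked it is held in; at the stop it springs back to 0 as the blade is raised, and is then locked.
- driver: Loose flat-blade driver, 105 mm long, about 90 g, standing blade down in its stand. Origin: middle of the blade's end; z up towards the handle. Blade 20 mm wide (x), 2.5 mm thick (y), 10 mm long; 12 mm round shank; black flange 36 mm across, z 47 to 50 mm; orange handle 32 mm (x) by 22 mm (y), z 50 to 105 mm. Grip it across y.
- driver_grip (a point): Point on the driver's axis, 80 mm above the blade's end, in the middle of the handle; axes as the driver's.
- stand: Blue block 70 x 70 x 60 mm high, fixed, whose place varies. Origin: centre of its underside. In its top is one square hole, 25 mm wide and 55 mm deep with a chamfered mouth; the driver's flange rests on its top, so that the blade's end is 13 mm above the bench.
- parts_bin: Open blue bin, 90 x 70 x 50 mm, fixed. It changes places with the stand. Bystander.
- multimeter: Yellow multimeter, 150 x 75 x 34 mm, lying flat. Bystander.
- tachometer: Black handheld tachometer, 160 x 60 x 38 mm. Bystander.
- tape_roll: Yellow tape roll lying flat, 90 mm across, 24 mm high. Bystander.
- board: Small green circuit board on a black base, 80 x 60 x 28 mm. Bystander.
- timer: Blue digital timer, 65 mm square, 22 mm thick, standing. Bystander.
- screwdriver: Ordinary screwdriver lying flat at the back; not needed. Bystander.

How it is judged:
By the outcome, as a careful person would: the job done as asked, in the order asked, and still so for the second after the job is handed in, with the robot touching nothing.
It also fails if it takes over 72 s, if anything falls off the work surface, if the arm or the gripper's body presses on something with over 40 N, if the wrist force passes 120 N, or if a joint passes its speed limit or range.

## Robot

A 6-joint arm with a two-finger parallel gripper is mounted at the origin on the work surface. World frame = base frame: x ahead of the robot, y to its left, z up, the work surface at z = 0. Lengths are in m, angles in degrees, forces in N, time in s.
With the tool pointing down it reaches from about 0.35 to 0.875 m from the base axis. Payload 4.2 kg.
Tool frame: the origin (TCP) lies midway between the tips of the shut fingers; the grasp point (between the pads) lies 19 mm behind it (r.pinch_z is the distance from the TCP to the grasp point, in m); z points along the fingers, y is the line along which they close (so a half turn about z gives the same grasp; the last joint's range is limited). The gripper opens to 87 mm and grips with 3 to 60 N. Pads are 19 mm wide; open, the fingers measure 117 mm over their backs; the gripper's body (75 mm by 190 mm) begins 51 mm behind the grasp point.
Start: joints at [79.217, 22.042, 0.453, 0, -68.411, -14.817], TCP at [0.27, 0.564, 0.223] pointing down, gripper open.
Joint ranges: [-179.83, 179.83], [-69.29, 118.12], [-61.27, 80.66], [-181.25, 117.63], [-171.15, -9.14], [-177.46, 177.46]. Speed limits (degrees/s): [159.86, 159.86, 180, 180, 180, 180].

## Interface

Orientations are given as a 3x3 rotation matrix whose columns are the frame's x, y, z axes.
In Python, from station import r, imaging, models gives the robot as it stands. The module is installed in compiled form; this text tells all that it offers.
- The arm moves only by the tool apply_moves, never from a script. Its argument "moves" is a list of rows, each a list of 2 entries, a list of its own where there are three numbers: the shift along the tool's x, y, z in m, then the turn about the tool's z in degrees. A call has 1 to 5 rows; each row shifts and turns the commanded pose from where the row before left it, along the tool's axes as they then stand; what a row does not reach is not made up. A row lasts 1/12 s, in which the tool goes at most 41.7 mm and 7.16 degrees, less where a joint would pass 70% of its speed; a pose out of reach is approached as far as the arm can. A call is refused whole if a number of a shift passes 0.0417 or a number of a turn 7.16, either way. A call with a gripper value outside its range is refused whole. "hand" is the finger opening in m, from 0 to 0.087, set as the call begins (left out, the last holds). The fingers move at their own pace and stop on an object; the grip force is fixed at half the most. Time passes only in rows, so rows that do not move let the fingers close. It gives the time, the measured TCP pose, the force, the opening and the grip force at its end, in the units of the state.
- r.sense(): the state, without advancing time (a new reading comes with each control period).
- imaging.capture(name): name is "scene" or "top" or "wrist"; returns a dict with "frame" (480x640x3 uint8, blue, green, red), "intrinsics" (3x3 intrinsics, pixels), "eye" and "orientation" of the camera in the world. Camera axes: x right, y down, z forward; pixel columns grow to the right and rows downward; lengths in m; the calibration is good to about 2 mm. A picture is of the moment at which its call begins. There is no depth.
- r.finish_job(): hands the job in; it is judged then, once.
Trained networks look in a picture, given as the dict that the camera call returned (one of the last four; its "shot" number tells which), for a name from the list of things; names that differ only in an ending like _2 or _b are one class to them, and where a whole thing is asked for, a point or a joint stands for the part that bears it (a point fixed in the world has none). Each returns a list of dicts, best first, with "confidence" (0 to 1); they miss things now and then, are a little off and sometimes report something else, mostly with a low value. They report only what shows in the picture. A call takes as long as a camera call.
- models.cut_out(picture, target): "region" (480x640 bool, what is visible of it) and "extent" ([left, top, width, height] as shares, 0 to 1, of the picture: columns of its width, rows of its height, round what is visible of it).
- models.place_of(picture, target): "at" ([column, row] as shares, 0 to 1, of the picture: columns of its width, rows of its height: a listed point, or the origin of a listed thing).
The state is a dict: "time_s": time; "joints": joint angles; "joint_velocities": joint speeds; "effort": joint torques, N m; "tcp_pos": TCP position; "ee_rot": TCP orientation; "wrist_force": force on the tool from outside, world axes, zero at the start; "moment": the same for the moment, N m; "gripper_width": opening from 0.0 (shut) to 1.0 (fully open); "gripper_force": force on a finger pad.
Only numpy, scipy, OpenCV 4.12 (cv2) and the standard library are available. Lean on these libraries where they do the work, as an engineer would, in place of code of your own. Each camera call takes 0.05 s, during which the arm holds its last target. There are 200 camera calls.

## Working session

There is one attempt and no reset: what is moved stays moved. The work goes in short steps, Python scripts to look and compute and a tool call to move; the robot and the scene stay as the last step left them, time stands still between calls to the robot, and variables do not carry over. Pictures are saved under pics/ and viewed, at most 10 in all, crops included, and the job is handed in when it is done.

Besides the shell and the picture viewer there is one more tool, called after "Request:" by a JSON object that holds its "name" and its "arguments". apply_moves: Moves the arm, as the interface text tells. Its arguments: {"type":"object","properties":{"moves":{"type":"array"},"hand":{"type":"number"}},"required":["moves"]}

```bash
mkdir -p pics; cat > h.py <<'E'
import numpy as np, cv2
from station import r, imaging, models
def ray(p,at):
    K=np.array(p["intrinsics"]);u=np.array([at[0]*640,at[1]*480,1.])
    R=np.array(p["orientation"]);return np.array(p["eye"]),R@np.linalg.inv(K)@u
def at_z(p,at,z):
    e,d=ray(p,at);return e+d*(z-e[2])/d[2]
def tri(obs):
    A=np.zeros((3,3));b=np.zeros(3)
    for p,at in obs:
        e,d=ray(p,at);d=d/np.linalg.norm(d);M=np.eye(3)-np.outer(d,d);A+=M;b+=M@e
    return np.linalg.solve(A,b)
def proj(p,X):
    c=np.array(p["orientation"]).T@(np.array(X)-np.array(p["eye"]));u=np.array(p["intrinsics"])@c;return u[:2]/u[2]
E
python3 - <<'E'
from h import *
np.set_printoptions(precision=4,suppress=True)
P={n:imaging.capture(n) for n in("scene","top","wrist")}
for n,p in P.items():
    cv2.imwrite(f"pics/{n}0.png",p["frame"]); print(n,p["eye"],np.array(p["orientation"]).round(2).tolist(),p["intrinsics"][0][0])
obs={}
for t in("driver_grip","lock_slot","stand","driver","test_box","parts_bin"):
    for n,p in P.items():
        q=models.place_of(p,t)
        if q: print(t,n,[(np.round(np.array(x["at"])*[640,480],1).tolist(),round(x["confidence"],2)) for x in q[:2]]); obs.setdefault(t,[]).append((p,q[0]["at"]))
    o=obs.get(t,[])
    if len(o)>1:
        X=tri(o[:2]);print("  tri",X,[ (proj(p,X)-np.array(a)*[640,480]).round(1).tolist() for p,a in o])
print(r.sense())
v=np.hstack([P["top"]["frame"],P["scene"]["frame"]]);
E
```

```text
scene [1.2867 0.4659 0.5756] [[-0.57, 0.41, -0.71], [0.82, 0.27, -0.5], [-0.01, -0.87, -0.49]] 436.41792734038273
top [0.4097 0.0153 1.2275] [[-0.01, -0.99, 0.16], [-1.0, 0.02, 0.01], [-0.01, -0.16, -0.99]] 526.0295262720881
wrist [0.3445 0.5275 0.3844] [[-0.43, -0.86, -0.27], [-0.9, 0.41, 0.13], [0.0, 0.3, -0.95]] 393.63602833391514
driver_grip scene [([500.9, 266.0], 0.98)]
driver_grip top [([179.6, 293.3], 0.58)]
  tri [0.4767 0.3339 0.0959] [[-2.9, 0.1], [-2.5, 0.7]]
lock_slot scene [([360.6, 241.8], 0.57)]
lock_slot top [([318.6, 274.4], 0.72)]
  tri [0.5145 0.0327 0.0767] [[-1.5, -0.1], [-1.4, 0.8]]
stand scene [([489.5, 305.9], 0.8)]
stand top [([188.1, 296.9], 0.64)]
  tri [ 0.4759  0.3353 -0.0046] [[0.4, -0.0], [0.4, -0.1]]
driver scene [([265.7, 220.7], 0.48)]
driver top [([186.2, 294.1], 0.62)]
  tri [0.6169 0.1237 0.2524] [[110.9, -25.6], [80.7, -80.5]]
test_box scene [([346.0, 275.0], 0.66)]
parts_bin scene [([264.0, 221.1], 0.8)]
{'time_s': 1.05, 'joints': array([ 79.2174,  22.0426,   0.4522,   0.0005, -68.4136, -14.8161]), 'joint_velocities': array([ 0.0667,  0.0903,  0.031 ,  0.1361, -0.0415,  0.0834]), 'effort': array([  0.0002, -39.0476,  18.7627,   4.2241,   0.0155,  -0.    ]), 'tcp_pos': array([0.27  , 0.5636, 0.2225]), 'ee_rot': array([[ 0.9018, -0.4321, -0.    ],
       [-0.4321, -0.9018, -0.0001],
       [ 0.    ,  0.0001, -1.    ]]), 'wrist_force': array([-0.7909,  1.0365,  0.041 ]), 'moment': array([-0.0091,  0.0041,  0.0017]), 'gripper_force': 0.0, 'gripper_width': 1.0000442392093452}
```

View pics/top0.png

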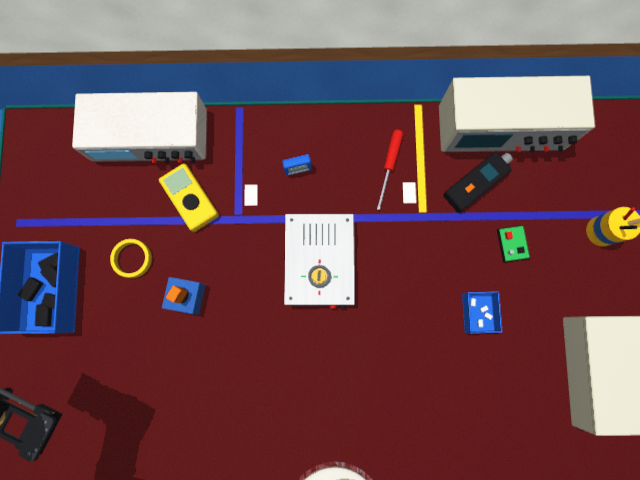

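View pics/scene0.png

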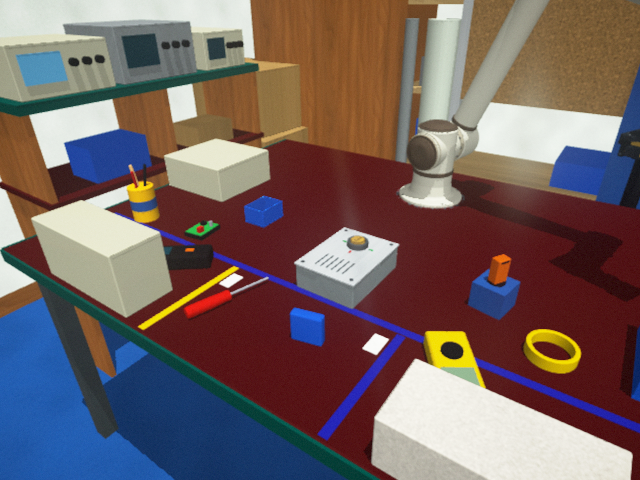

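The top view shows the blue stand with the orange handle at about (177,295) and the lock at (319,276), with its slot near the box's x. In the scene view the handle is at (500,268) and the lock at (358,242). The triangulated heights (0.096, 0.077) fit the text. I'm moving the wrist camera towards the stand.

Request:
{"name": "apply_moves", "arguments": {"moves": [[[0.028,0.012,0],0],[[0.028,0.012,0],0],[[0.028,0.012,0],0],[[0.028,0.012,0],0],[[0.028,0.012,0],0]], "hand": 0.087}}

```text
time_s: 1.47
tcp_pos: [0.371, 0.448, 0.2227]
ee_rot: [[0.902, -0.432, 0.0], [-0.432, -0.902, 0.0], [0.0, -0.0, -1.0]]
wrist_force: [0.3, -0.4, -0.2]
gripper_width: 0.998
gripper_force: 0.0
```

Request:
{"name": "apply_moves", "arguments": {"moves": [[[0.028,0.012,0],0],[[0.028,0.012,0],0],[[0.028,0.012,0],0],[[0,0,0],0]]}}

```text
time_s: 1.8
tcp_pos: [0.4328, 0.3769, 0.2227]
ee_rot: [[0.9, -0.436, 0.0], [-0.436, -0.9, -0.001], [0.001, 0.001, -1.0]]
wrist_force: [-0.2, 0.3, -0.2]
gripper_width: 0.999
gripper_force: 0.0
```

```bash
cat > m1.py <<'E'
from h import *
import sys
np.set_printoptions(precision=4,suppress=True)
p=imaging.capture("wrist");cv2.imwrite(f"pics/{sys.argv[1]}.png",p["frame"])
s=r.sense();print(s["time_s"],s["tcp_pos"],s["ee_rot"][:,0])
for t in("driver_grip","driver","stand","lock_slot","test_box"):
    q=models.place_of(p,t)
    for x in q[:1]:
        z={"driver_grip":.093,"driver":.013,"stand":0,"lock_slot":.076,"test_box":0}[t]
        print(t,np.array(x["at"])*[640,480],x["confidence"],at_z(p,x["at"],z))
import pickle;pickle.dump(p,open(f"pics/{sys.argv[1]}.pkl","wb"))
E
python3 m1.py w1
```

```text
1.85 [0.4319 0.3784 0.2227] [ 0.9002 -0.4356  0.0001]
driver_grip [344.    149.712] 0.62 [0.4776 0.3371 0.093 ]
driver [341.12 139.68] 0.71 [0.4788 0.3346 0.013 ]
```

View pics/w1.png

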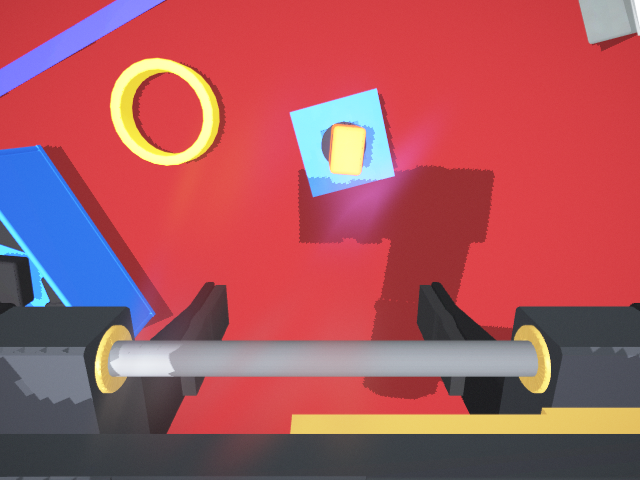

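The wrist view shows the stand centred near (343,143) and the top of the handle near (348,150), with its long side nearly up-down. I'll measure its yaw and centre.

```bash
cat > yaw.py <<'E'
from h import *
import sys,pickle
np.set_printoptions(precision=4,suppress=True)
p=pickle.load(open(f"pics/{sys.argv[1]}.pkl","rb"))
f=p["frame"].astype(int);b,g,rr=f[...,0],f[...,1],f[...,2]
for gt in(130,160):
    m=((rr>200)&(g>gt)&(b<140)).astype(np.uint8)
    m[:, :300]=0;m[:,400:]=0;m[230:]=0
    c=max(cv2.findContours(m,cv2.RETR_EXTERNAL,cv2.CHAIN_APPROX_NONE)[0],key=cv2.contourArea)
    W=np.array([at_z(p,(q[0]+.5)/np.array([640,480]),.118)[:2] for q in c[:,0,:]],np.float32)
    o=W.mean(0);R=cv2.minAreaRect((W-o)*1000);bx=cv2.boxPoints(R)
    e=max([bx[1]-bx[0],bx[2]-bx[1]],key=np.linalg.norm)
    print(gt,o+np.array(R[0])/1000,R[1],"long axis deg",np.degrees(np.arctan2(e[1],e[0])))
print(np.degrees(np.arctan2(*(r.sense()["ee_rot"][[1,0],0]))))
E
python3 yaw.py w1
```

```text
130 [0.3412 0.3986] (43.30863952636719, 3.0994415283203125e-05) long axis deg 15.746746
160 [0.3407 0.3985] (42.14213943481445, 3.147125244140625e-05) long axis deg 15.746746
-25.51789544850896
```

```bash
sed -i 's/^for gt.*/print(f[150,348],f[128,350],f[150,333],f[172,345])\nfor gt in(150,180):/; s/m=((rr.*/m=((rr>200)\&(g>gt)\&(rr-b>60)).astype(np.uint8)/' yaw.py; python3 yaw.py w1
```

```text
[170 253 255] [141 247 255] [143 249 255] [159 245 255]
150 [0.3412 0.3986] (43.30862808227539, 3.0994415283203125e-05) long axis deg 15.746746
180 [0.3407 0.3985] (42.14214324951172, 3.0994415283203125e-05) long axis deg 15.746746
-25.51789544850896
```

```bash
sed -i 's/(q\[0\]+.5)/(q+.5)/' yaw.py; python3 yaw.py w1
```

```text
[170 253 255] [141 247 255] [143 249 255] [159 245 255]
150 [0.4789 0.3357] (22.523174285888672, 32.084625244140625) long axis deg -30.398855
180 [0.4783 0.3355] (21.366743087768555, 31.258142471313477) long axis deg -30.540285
-25.51789544850896
```

Request:
{"name": "apply_moves", "arguments": {"moves": [[[0.02,0.0063,0],0],[[0.02,0.0063,0],0],[[0.0204,0.0065,0],5],[[0,0,0],0],[[0,0,0],0]]}}

```text
time_s: 2.52
tcp_pos: [0.4767, 0.3372, 0.2223]
ee_rot: [[0.861, -0.509, -0.0], [-0.509, -0.861, -0.0], [-0.0, 0.0, -1.0]]
wrist_force: [-0.3, -1.2, -0.3]
gripper_width: 1.0
gripper_force: 0.0
```

```bash
python3 m1.py w2; sed -i 's/m\[230:\]=0/m[int(sys.argv[2]):]=0/' yaw.py; python3 yaw.py w2 300; python3 -c "
from h import *
print(r.sense()['joints'])"
```

```text
2.5667 [0.4764 0.3376 0.2224] [ 0.8614 -0.5079 -0.0003]
driver_grip [325.824 224.688] 0.85 [0.476 0.334 0.093]
driver [323.072 197.808] 0.97 [0.4808 0.3334 0.013 ]
stand [321.984 197.184] 0.91 [0.4795 0.3353 0.    ]
[ 89  72 223] [ 81  72 225] [ 87  73 225] [255 239 152]
150 [0.4826 0.3327] (20.838794708251953, 40.25397491455078) long axis deg -30.598375
180 [0.4787 0.335 ] (20.325706481933594, 29.573257446289062) long axis deg -30.598238
-30.50528786674258
[ 5.12238077e+01  1.80292939e+01 -5.54381803e+00 -3.65531315e-03
 -6.64225428e+01  8.27236623e+00]
```

View pics/w2.png

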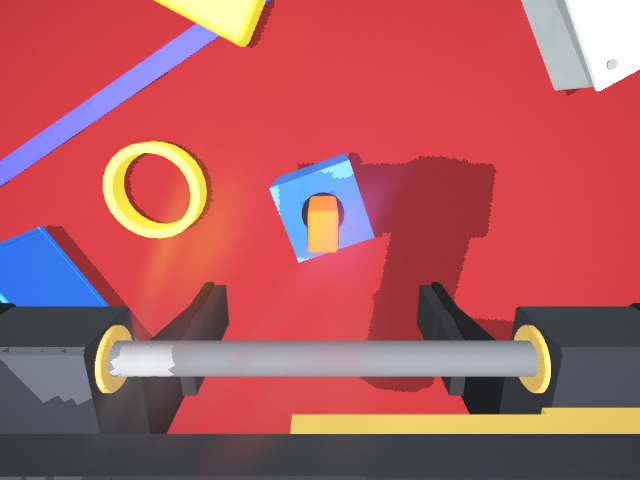

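The second wrist view shows the handle's top at about (322,205) and its foot at about (323,250). It lines up with the tool, with measured yaw -30.5 and centre (0.4785, 0.335). I'm going down to grasp it.

Request:
{"name": "apply_moves", "arguments": {"moves": [[[0.0031,0.0012,0.02],0],[[0,0,0.03],0],[[0,0,0.03],0],[[0,0,0.025],0],[[0,0,0],0]]}}

```text
time_s: 3.23
tcp_pos: [0.4756, 0.332, 0.1122]
ee_rot: [[0.86, -0.509, -0.008], [-0.509, -0.86, -0.008], [-0.003, 0.011, -1.0]]
wrist_force: [-0.6, -0.6, 0.0]
gripper_width: 0.996
gripper_force: 0.0
```

Request:
{"name": "apply_moves", "arguments": {"moves": [[[0,0,0.02],0],[[0,0,0.015],0],[[0,0,0.008],0],[[0,0,0],0],[[0,0,0],0]]}}

```text
time_s: 3.65
tcp_pos: [0.4793, 0.335, 0.0756]
ee_rot: [[0.861, -0.508, 0.001], [-0.508, -0.861, 0.001], [0.001, -0.001, -1.0]]
wrist_force: [-0.6, 0.6, -0.3]
gripper_width: 0.998
gripper_force: 0.0
```

Request:
{"name": "apply_moves", "arguments": {"moves": [[[0,0,0],0],[[0,0,0],0],[[0,0,0],0],[[0,0,0],0],[[0,0,0],0]], "hand": 0.0}}

```text
time_s: 4.07
tcp_pos: [0.479, 0.3344, 0.075]
ee_rot: [[0.861, -0.509, 0.001], [-0.509, -0.861, 0.001], [0.0, -0.001, -1.0]]
wrist_force: [0.8, 0.1, 0.2]
gripper_width: 0.705
gripper_force: 0.0
```

Request:
{"name": "apply_moves", "arguments": {"moves": [[[0,0,0],0],[[0,0,0],0],[[0,0,0],0]]}}

```text
time_s: 4.32
tcp_pos: [0.4788, 0.3343, 0.0746]
ee_rot: [[0.861, -0.509, -0.0], [-0.509, -0.861, -0.0], [-0.0, 0.0, -1.0]]
wrist_force: [0.4, 0.1, 0.7]
gripper_width: 0.479
gripper_force: 0.0
```

Request:
{"name": "apply_moves", "arguments": {"moves": [[[0,0,0],0],[[0,0,0],0],[[0,0,0],0],[[0,0,0],0],[[0,0,0],0]]}}

```text
time_s: 4.73
tcp_pos: [0.4789, 0.3344, 0.0745]
ee_rot: [[0.861, -0.509, 0.0], [-0.509, -0.861, 0.0], [0.0, -0.0, -1.0]]
wrist_force: [0.3, 1.1, -0.2]
gripper_width: 0.253
gripper_force: 30.0
```

Request:
{"name": "apply_moves", "arguments": {"moves": [[[0,0,0],0],[[0,0,0],0]]}}

```text
time_s: 4.9
tcp_pos: [0.4789, 0.3344, 0.0745]
ee_rot: [[0.861, -0.509, 0.0], [-0.509, -0.861, 0.0], [0.0, -0.0, -1.0]]
wrist_force: [0.8, -0.1, -0.8]
gripper_width: 0.251
gripper_force: 30.0
```

Request:
{"name": "apply_moves", "arguments": {"moves": [[[0,0,-0.01],0],[[0,0,-0.025],0],[[0,0,-0.035],0],[[0,0,-0.035],0],[[0,0,-0.035],0]]}}

```text
time_s: 5.32
tcp_pos: [0.4784, 0.3338, 0.2166]
ee_rot: [[0.861, -0.509, -0.0], [-0.509, -0.861, -0.001], [-0.0, 0.001, -1.0]]
wrist_force: [1.0, 0.7, -1.6]
gripper_width: 0.252
gripper_force: 30.0
```

Request:
{"name": "apply_moves", "arguments": {"moves": [[[0.01,0.02,0],0],[[0.0166,0.034,0],0],[[0.0166,0.034,0],0],[[0.0166,0.034,0],0],[[0.0166,0.034,0],0]]}}

```text
time_s: 5.73
tcp_pos: [0.4643, 0.1594, 0.2152]
ee_rot: [[0.861, -0.508, 0.0], [-0.508, -0.861, 0.0], [-0.0, -0.0, -1.0]]
wrist_force: [1.1, -0.2, -2.3]
gripper_width: 0.251
gripper_force: 30.0
```

Request:
{"name": "apply_moves", "arguments": {"moves": [[[0.0166,0.034,0],0],[[0.0166,0.034,0],0],[[0.0166,0.034,0],0],[[0.007,0.0142,0],0],[[0,0,0],-6]]}}

```text
time_s: 6.15
tcp_pos: [0.4535, 0.0291, 0.2152]
ee_rot: [[0.908, -0.419, -0.001], [-0.419, -0.908, -0.0], [-0.0, 0.0, -1.0]]
wrist_force: [0.4, 0.3, -1.1]
gripper_width: 0.248
gripper_force: 30.0
```

Request:
{"name": "apply_moves", "arguments": {"moves": [[[0,0,0],-6.1],[[0,0,0],-6.1],[[0,0,0],-6.1],[[0,0,0],-6.1],[[0,0,0],0]]}}

```text
time_s: 6.57
tcp_pos: [0.4545, 0.0321, 0.215]
ee_rot: [[1.0, -0.002, 0.0], [-0.002, -1.0, 0.0], [0.0, -0.0, -1.0]]
wrist_force: [1.1, -0.6, -1.4]
gripper_width: 0.253
gripper_force: 30.0
```

Request:
{"name": "apply_moves", "arguments": {"moves": [[[0,0,0],0],[[0,0,0],0]]}}

```text
time_s: 6.73
tcp_pos: [0.4548, 0.0322, 0.2148]
ee_rot: [[1.0, -0.006, 0.0], [-0.006, -1.0, 0.0], [0.0, -0.0, -1.0]]
wrist_force: [0.2, 0.2, -0.3]
gripper_width: 0.253
gripper_force: 30.0
```

```bash
python3 m1.py w3
```

```text
6.7833 [0.4548 0.0322 0.2147] [ 1.     -0.0052  0.0001]
driver_grip [319.808 326.784] 0.96 [0.3712 0.0345 0.093 ]
driver [321.728 254.592] 0.74 [0.4047 0.0328 0.013 ]
stand [  3.008 179.28 ] 0.79 [0.4787 0.3386 0.    ]
lock_slot [327.808 144.912] 0.68 [0.5149 0.0275 0.076 ]
test_box [330.816  91.584] 0.93 [0.556  0.0237 0.    ]
```

View pics/w3.png

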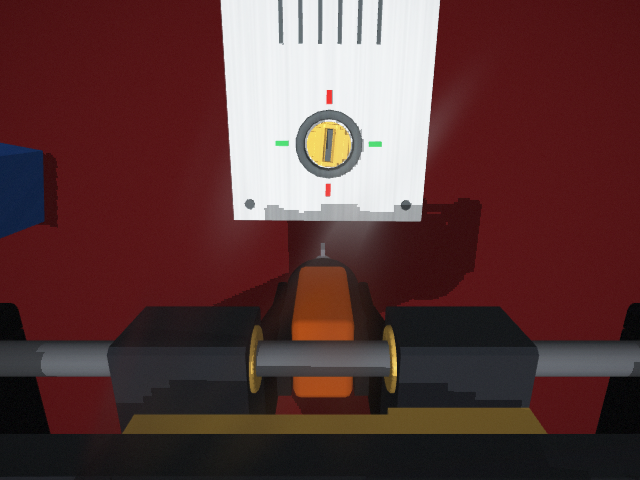

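The box is seen from above. The lock is at about (329,144), its slot nearly vertical and leaning right at the top. The red marks are at (329,97) and (328,190), the green ones at (282,143) and (375,144), and the blade's end is near (322,250). I'll measure all of these precisely.

```bash
cat > lock.py <<'E'
from h import *
import sys,pickle
np.set_printoptions(precision=4,suppress=True)
n=sys.argv[1];p=pickle.load(open(f"pics/{n}.pkl","rb"))
s=np.array([640,480.])
f=p["frame"].astype(int);b,g,rr=f[...,0],f[...,1],f[...,2]
def comps(m,z,lo=15,mask=None):
    out=[]
    k,L,st,ce=cv2.connectedComponentsWithStats(m.astype(np.uint8))
    for i in range(1,k):
        if st[i,4]>lo: out.append((ce[i].round(1),st[i,4],at_z(p,(ce[i]+.5)/s,z)[:2]))
    return out
q=models.place_of(p,"lock_slot")[0]["at"] if 0 else None
c0=np.array([float(sys.argv[2]),float(sys.argv[3])]);Y,X=np.mgrid[:480,:640];near=(X-c0[0])**2+(Y-c0[1])**2<70**2
red=near&(rr>150)&(g<90)&(b<90);gr=near&(g>150)&(rr<120)
for nm,m in(("red",red),("green",gr)):
    C=comps(m,.065);[print(nm,*c) for c in C]
    if len(C)==2:
        d=C[0][2]-C[1][2];print("  mid",(C[0][2]+C[1][2])/2,"deg",np.degrees(np.arctan2(d[1],d[0])))
br=near&(rr-b>70)&(g>110)
h=cv2.convexHull(np.argwhere(br)[:,::-1].astype(np.int32))
W=np.array([at_z(p,(x+.5)/s,.083)[:2] for x in h[:,0,:]],np.float32)
o=W.mean(0);e=cv2.fitEllipse((W-o)*1000);print("brass",o+np.array(e[0])/1000,e[1],h[:,0].mean(0))
hm=np.zeros((480,640),np.uint8);cv2.fillConvexPoly(hm,h,1);hm=cv2.erode(hm,np.ones((5,5)))
v=f.max(2);sl=(hm>0)&~br
k,L,st,ce=cv2.connectedComponentsWithStats(sl.astype(np.uint8));i=1+st[1:,4].argmax()
W=np.array([at_z(p,(x+.5)/s,.083)[:2] for x in np.argwhere(L==i)[:,::-1]],np.float32)
o=W.mean(0);R=cv2.minAreaRect((W-o)*1000);_,vec,_=np.linalg.svd((W-o),full_matrices=False)[0],np.linalg.svd(W-o,full_matrices=False)[2][0],0
print("slot",o,R[0],R[1],"pca deg",np.degrees(np.arctan2(vec[1],vec[0])),st[i])
t=r.sense();T=t["tcp_pos"]
print("tcp",T,"blade px expected",proj(p,T+t["ee_rot"][:,2]*.061),"handle top",proj(p,T-t["ee_rot"][:,2]*.044))
a,bb=int(c0[0]),int(c0[1])
cr=cv2.resize(p["frame"][max(0,bb-60):bb+140,a-100:a+100],None,fx=3,fy=3,interpolation=cv2.INTER_CUBIC)
cv2.imwrite(f"pics/{n}c.png",cr)
E
python3 lock.py w3 329 144
```

```text
red [329.   96.5] 70 [0.549 0.026]
red [327.5 189.5] 48 [0.4787 0.0273]
  mid [0.5139 0.0266] deg -1.0008419214647557
green [281.5 143. ] 60 [0.5153 0.0628]
green [374.8 144. ] 63 [ 0.5142 -0.0095]
  mid [0.5147 0.0267] deg 89.09736230961556
brass [0.5141 0.027 ] (30.557279586791992, 71.27254486083984) [330.9231 148.0769]
slot [0.4935 0.0277] (-1.6289348602294922, 0.656463623046875) (20.053024291992188, 21.735458374023438) pca deg -175.31522 [314 161  28  31 358]
tcp [0.4549 0.0323 0.2146] blade px expected [321.8223 256.0911] handle top [321.5287 359.3776]
```

View pics/w3c.png

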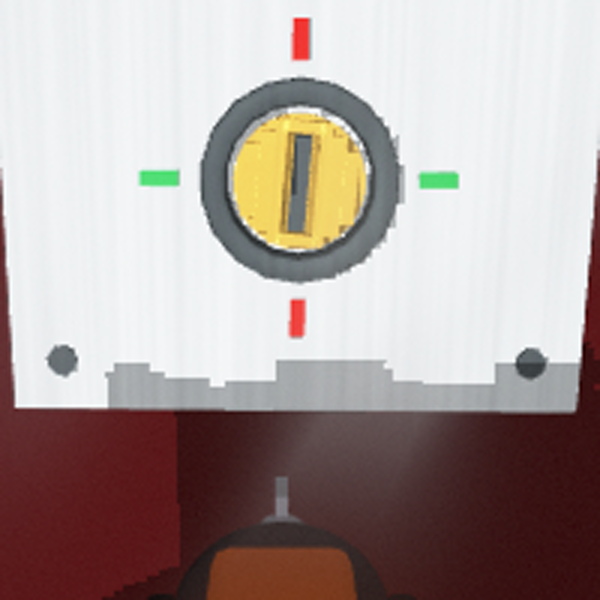

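Request:
{"name": "apply_moves", "arguments": {"moves": [[[0.01,0.002,0.01],0],[[0.0194,0.0032,0.015],0],[[0,0,0.015],0],[[0,0,0.013],0],[[0,0,0],6.2]]}}

```text
time_s: 7.45
tcp_pos: [0.4825, 0.0264, 0.1585]
ee_rot: [[0.993, -0.114, -0.006], [-0.115, -0.993, -0.001], [-0.006, 0.002, -1.0]]
wrist_force: [-0.5, -1.0, -1.6]
gripper_width: 0.251
gripper_force: 30.0
```

Request:
{"name": "apply_moves", "arguments": {"moves": [[[0,0,0],0],[[0,0,0],0],[[0,0,0],0]]}}

```text
time_s: 7.7
tcp_pos: [0.4847, 0.0271, 0.1621]
ee_rot: [[0.994, -0.109, 0.001], [-0.109, -0.994, 0.0], [0.001, -0.0, -1.0]]
wrist_force: [-0.1, -0.7, -0.9]
gripper_width: 0.25
gripper_force: 30.0
```

```bash
python3 m1.py w4; python3 - <<'E'
from h import *
import pickle
p=pickle.load(open("pics/w4.pkl","rb"))
print("lock px",proj(p,[.5143,.0266,.083]),r.sense()["wrist_force"])
t=r.sense();R=t["ee_rot"];T=t["tcp_pos"];print("blade",[proj(p,T+R@[dx,0,.061]) for dx in(-.01,0,.01)])
u,v=map(int,proj(p,[.5143,.0266,.083]))
cv2.imwrite("pics/w4c.png",cv2.resize(p["frame"][v-60:v+115,u-100:u+100],None,fx=3.4,fy=3.4,interpolation=cv2.INTER_CUBIC));print(u-100,v-60)
E
```

```text
7.75 [0.4847 0.0271 0.1621] [ 0.994  -0.1098  0.0012]
driver_grip [320.576 326.016] 0.92 [0.433  0.0337 0.093 ]
driver [323.072 257.808] 0.66 [0.4513 0.0299 0.013 ]
stand [322.112 327.696] 0.34 [0.3775 0.0388 0.    ]
lock_slot [317.888 198.48 ] 0.73 [0.5154 0.0263 0.076 ]
test_box [315.2 128.4] 0.72 [0.5563 0.0247 0.    ]
lock px [317.53801659 202.48686782] [-0.93995004  1.22067189 -1.50755981]
blade [array([322.0924012 , 272.24320939]), array([322.11498869, 256.94852226]), array([322.13815182, 241.2640475 ])]
217 142
```

View pics/w4c.png

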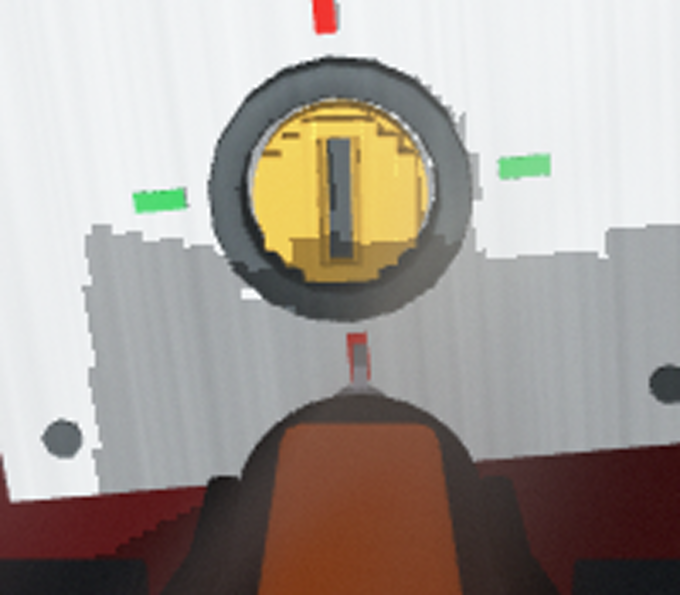

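The crop shows the slot almost parallel to the blade. The slot's centre is at px (317,201) and the blade's end strip is at px x 323. From here the blade needs about 31 mm along tool x, -4 mm along tool y and -1 degree.

Request:
{"name": "apply_moves", "arguments": {"moves": [[[0.01,-0.001,0],0],[[0.0111,-0.0014,0],0],[[0.01,-0.0014,0],0],[[0,0,0.005],-1],[[0,0,0.005],0]]}}

```text
time_s: 8.42
tcp_pos: [0.5162, 0.0273, 0.1509]
ee_rot: [[0.996, -0.094, -0.0], [-0.094, -0.996, 0.0], [-0.0, -0.0, -1.0]]
wrist_force: [-1.0, 0.1, -1.4]
gripper_width: 0.252
gripper_force: 30.0
```

Request:
{"name": "apply_moves", "arguments": {"moves": [[[0,0,0.002],0],[[0,0,0],0],[[0,0,0],0],[[0,0,0],0]]}}

```text
time_s: 8.75
tcp_pos: [0.5155, 0.0272, 0.1497]
ee_rot: [[0.996, -0.094, 0.0], [-0.094, -0.996, -0.0], [0.0, 0.0, -1.0]]
wrist_force: [-0.7, 0.2, -1.8]
gripper_width: 0.251
gripper_force: 30.0
```

```bash
python3 - <<'E'
from h import *
p=imaging.capture("wrist");t=r.sense();R=t["ee_rot"];T=t["tcp_pos"];print(T,R[:,0],t["wrist_force"],t["moment"])
u,v=map(int,proj(p,T+R@[0,0,.061]));print(u-90,v-100)
cv2.imwrite("pics/w5c.png",cv2.resize(p["frame"][v-100:v+50,u-90:u+90],None,fx=4,fy=4,interpolation=cv2.INTER_CUBIC))
E
```

```text
[0.51554259 0.02728784 0.14979573] [ 9.95578631e-01 -9.39310966e-02  3.72259376e-04] [-0.03914937  0.97029021 -1.0788    ] [-0.05847873 -0.03288274 -0.03627244]
231 156
```

View pics/w5c.png

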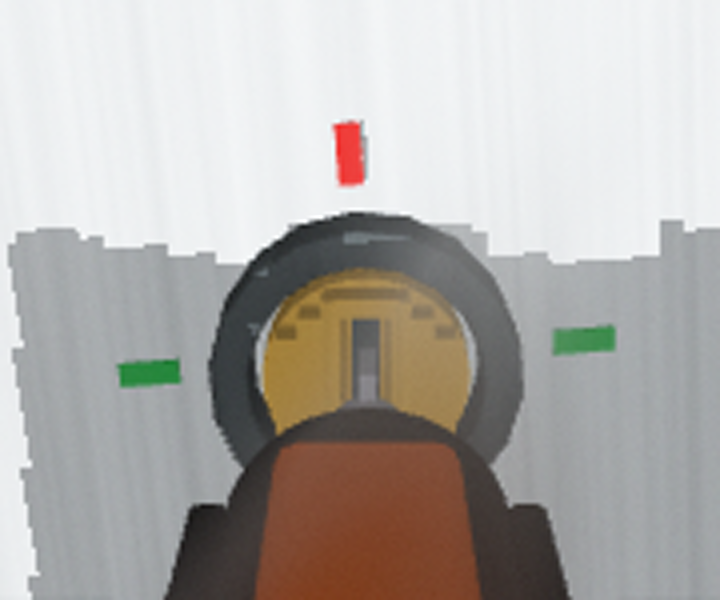

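The blade strip at crop (367,375) lies centred in the slot at (366,360) and parallel to it. I'm going down slowly.

Request:
{"name": "apply_moves", "arguments": {"moves": [[[0,0,0.002],0],[[0,0,0.002],0],[[0,0,0.002],0],[[0,0,0],0],[[0,0,0],0]]}}

```text
time_s: 9.22
tcp_pos: [0.5155, 0.0272, 0.1434]
ee_rot: [[0.996, -0.094, -0.0], [-0.094, -0.996, -0.0], [-0.0, 0.0, -1.0]]
wrist_force: [0.2, -0.3, -1.3]
gripper_width: 0.255
gripper_force: 30.0
```

Request:
{"name": "apply_moves", "arguments": {"moves": [[[0,0,0.0015],0],[[0,0,0.0015],0],[[0,0,0.001],0],[[0,0,0],0],[[0,0,0],0]]}}

```text
time_s: 9.63
tcp_pos: [0.5156, 0.0272, 0.1395]
ee_rot: [[0.996, -0.094, -0.0], [-0.094, -0.996, -0.0], [-0.0, 0.0, -1.0]]
wrist_force: [0.7, -0.1, -1.3]
gripper_width: 0.251
gripper_force: 30.0
```

Request:
{"name": "apply_moves", "arguments": {"moves": [[[0,0,0.001],0],[[0,0,0.001],0],[[0,0,0.001],0],[[0,0,0.001],0],[[0,0,0],0]]}}

```text
time_s: 10.05
tcp_pos: [0.5158, 0.0273, 0.136]
ee_rot: [[0.996, -0.094, 0.0], [-0.094, -0.996, -0.0], [0.0, 0.0, -1.0]]
wrist_force: [-1.3, 0.6, 3.5]
gripper_width: 0.256
gripper_force: 30.0
```

Request:
{"name": "apply_moves", "arguments": {"moves": [[[0,0,0.001],0],[[0,0,0.001],0],[[0,0,0],0]]}}

```text
time_s: 10.3
tcp_pos: [0.5158, 0.0273, 0.134]
ee_rot: [[0.996, -0.094, 0.001], [-0.094, -0.996, -0.0], [0.001, -0.0, -1.0]]
wrist_force: [-3.2, -0.2, 6.6]
gripper_width: 0.249
gripper_force: 30.0
```

Request:
{"name": "apply_moves", "arguments": {"moves": [[[0,0,0.001],0],[[0,0,0.001],0],[[0,0,0],0]]}}

```text
time_s: 10.55
tcp_pos: [0.5159, 0.0273, 0.1323]
ee_rot: [[0.996, -0.094, 0.001], [-0.094, -0.996, -0.0], [0.001, 0.0, -1.0]]
wrist_force: [-2.1, 1.1, 6.1]
gripper_width: 0.248
gripper_force: 30.0
```

Request:
{"name": "apply_moves", "arguments": {"moves": [[[0,0,0.001],0],[[0,0,0],0]]}}

```text
time_s: 10.72
tcp_pos: [0.5159, 0.0273, 0.1314]
ee_rot: [[0.996, -0.094, 0.001], [-0.094, -0.996, -0.0], [0.001, 0.0, -1.0]]
wrist_force: [-2.2, 0.6, 8.1]
gripper_width: 0.25
gripper_force: 30.0
```

Request:
{"name": "apply_moves", "arguments": {"moves": [[[0,0,0.001],0],[[0,0,0],0]]}}

```text
time_s: 10.88
tcp_pos: [0.5159, 0.0273, 0.1312]
ee_rot: [[0.996, -0.093, 0.001], [-0.093, -0.996, -0.0], [0.001, 0.0, -1.0]]
wrist_force: [-3.4, 0.6, 10.7]
gripper_width: 0.253
gripper_force: 30.0
```

Request:
{"name": "apply_moves", "arguments": {"moves": [[[-0.0005,0,0.001],0],[[-0.0005,0,0],0],[[0,0,0],0]]}}

```text
time_s: 11.13
tcp_pos: [0.5157, 0.0273, 0.1311]
ee_rot: [[0.996, -0.093, 0.003], [-0.093, -0.996, -0.0], [0.003, 0.0, -1.0]]
wrist_force: [-3.1, 0.3, 14.1]
gripper_width: 0.251
gripper_force: 30.0
```

Request:
{"name": "apply_moves", "arguments": {"moves": [[[0,0,0.001],0],[[0,0,0],0]]}}

```text
time_s: 11.3
tcp_pos: [0.5158, 0.0273, 0.1308]
ee_rot: [[0.996, -0.093, 0.003], [-0.093, -0.996, -0.001], [0.003, 0.0, -1.0]]
wrist_force: [-5.7, 0.9, 18.0]
gripper_width: 0.252
gripper_force: 30.0
```

```bash
cat > s.py <<'E'
from h import *
t=r.sense();np.set_printoptions(precision=4,suppress=True)
R=t["ee_rot"];print(t["time_s"],t["tcp_pos"],"yaw",np.degrees(np.arctan2(R[1,0],R[0,0])),t["wrist_force"],t["moment"],t["joints"][5])
E
python3 s.py
```

```text
11.3 [0.5158 0.0273 0.1308] yaw -5.3110125765715654 [-5.7403  0.9171 17.9931] [0.1709 1.9621 0.001 ] 63.492094100745575
```

Request:
{"name": "apply_moves", "arguments": {"moves": [[[-0.001,0,-0.0005],0],[[0,0,0],3],[[0,0,0],3],[[0,0,0],3],[[0,0,0],3]]}}

```text
time_s: 11.72
tcp_pos: [0.5161, 0.0273, 0.131]
ee_rot: [[0.954, -0.299, 0.006], [-0.299, -0.954, -0.0], [0.006, -0.001, -1.0]]
wrist_force: [-1.9, -0.8, 13.4]
gripper_width: 0.253
gripper_force: 30.0
```

```bash
python3 s.py
```

```text
11.7167 [0.5161 0.0273 0.131 ] yaw -17.426479519368208 [-1.9061 -0.8277 13.4376] [-0.4369  0.5842  0.1125] 51.31303075530815
```

Request:
{"name": "apply_moves", "arguments": {"moves": [[[0,0,0.0005],2],[[0,0,0],2],[[0,0,0],2],[[0,0,0],0]]}}

```text
time_s: 12.05
tcp_pos: [0.5161, 0.0273, 0.1309]
ee_rot: [[0.918, -0.396, 0.006], [-0.396, -0.918, -0.001], [0.006, -0.002, -1.0]]
wrist_force: [-2.1, -1.6, 16.3]
gripper_width: 0.254
gripper_force: 30.0
```

```bash
python3 s.py
```

```text
12.05 [0.5161 0.0273 0.1309] yaw -23.344678784641463 [-2.0869 -1.5959 16.3296] [-0.4516  0.7534  0.0197] 45.385883457123015
```

Request:
{"name": "apply_moves", "arguments": {"moves": [[[0,0,0],4],[[0,0,0],5],[[0,0,0],5],[[0,0,0],5],[[0,0,0],4]]}}

```text
time_s: 12.47
tcp_pos: [0.516, 0.0272, 0.1309]
ee_rot: [[0.688, -0.725, 0.006], [-0.725, -0.688, -0.001], [0.005, -0.004, -1.0]]
wrist_force: [-2.5, -2.0, 16.0]
gripper_width: 0.25
gripper_force: 30.0
```

```bash
python3 s.py
```

```text
12.4667 [0.516  0.0272 0.1309] yaw -46.50145555362747 [-2.5014 -1.9932 16.042 ] [-0.5335  0.8904  0.0731] 22.22707965834813
```

Request:
{"name": "apply_moves", "arguments": {"moves": [[[0,0,0],4],[[0,0,0],5],[[0,0,0],5],[[0,0,0],5],[[0,0,0],3]]}}

```text
time_s: 12.88
tcp_pos: [0.5158, 0.0271, 0.1308]
ee_rot: [[0.367, -0.93, 0.005], [-0.93, -0.367, -0.001], [0.003, -0.005, -1.0]]
wrist_force: [-2.1, -1.0, 16.4]
gripper_width: 0.252
gripper_force: 30.0
```

```bash
python3 s.py
```

```text
12.8833 [0.5158 0.0271 0.1308] yaw -68.48966440619742 [-2.1021 -1.04   16.4385] [-0.5499  0.9305  0.0948] 0.24242186726966108
```

Request:
{"name": "apply_moves", "arguments": {"moves": [[[0,0,0],2],[[0,0,0],2],[[0,0,0],1],[[0,0,0],0]]}}

```text
time_s: 13.22
tcp_pos: [0.5158, 0.0271, 0.1308]
ee_rot: [[0.287, -0.958, 0.005], [-0.958, -0.287, -0.001], [0.002, -0.005, -1.0]]
wrist_force: [-3.2, -1.7, 16.1]
gripper_width: 0.251
gripper_force: 30.0
```

```bash
python3 s.py
```

```text
13.2167 [0.5158 0.0271 0.1308] yaw -73.3106256227482 [-3.1816 -1.6643 16.0729] [-0.487   0.9163  0.095 ] -4.5781298241510076
```

Request:
{"name": "apply_moves", "arguments": {"moves": [[[0,0,0],1],[[0,0,0],1],[[0,0,0],0]]}}

```text
time_s: 13.47
tcp_pos: [0.5158, 0.0271, 0.1308]
ee_rot: [[0.254, -0.967, 0.005], [-0.967, -0.254, -0.001], [0.002, -0.005, -1.0]]
wrist_force: [-3.5, -2.0, 16.0]
gripper_width: 0.251
gripper_force: 30.0
```

```bash
python3 s.py
```

```text
13.4667 [0.5158 0.0271 0.1308] yaw -75.3110248429453 [-3.4628 -2.0302 16.0425] [-0.4891  0.9608  0.0493] -6.5778344640831135
```

Request:
{"name": "apply_moves", "arguments": {"moves": [[[0,0,0],1],[[0,0,0],1],[[0,0,0],0]]}}

```text
time_s: 13.72
tcp_pos: [0.5157, 0.0271, 0.1308]
ee_rot: [[0.22, -0.976, 0.005], [-0.976, -0.22, -0.001], [0.002, -0.005, -1.0]]
wrist_force: [-3.2, -1.4, 15.1]
gripper_width: 0.249
gripper_force: 30.0
```

```bash
python3 s.py
```

```text
13.7167 [0.5157 0.0271 0.1308] yaw -77.30822756409547 [-3.2194 -1.3758 15.0536] [-0.457   0.9466  0.0442] -8.576018996201725
```

Request:
{"name": "apply_moves", "arguments": {"moves": [[[0,0,0],1],[[0,0,0],1],[[0,0,0],0]]}}

```text
time_s: 13.97
tcp_pos: [0.5157, 0.0271, 0.1308]
ee_rot: [[0.186, -0.983, 0.005], [-0.983, -0.186, -0.001], [0.002, -0.005, -1.0]]
wrist_force: [-3.2, -1.0, 16.3]
gripper_width: 0.251
gripper_force: 30.0
```

```bash
python3 s.py
```

```text
13.9667 [0.5157 0.0271 0.1308] yaw -79.30935277730731 [-3.2037 -1.0418 16.3087] [-0.4912  0.9913  0.0919] -10.576143152084343
```

Request:
{"name": "apply_moves", "arguments": {"moves": [[[0,0,0],1],[[0,0,0],1],[[0,0,0],0]]}}

```text
time_s: 14.22
tcp_pos: [0.5157, 0.0271, 0.1308]
ee_rot: [[0.151, -0.989, 0.005], [-0.989, -0.151, -0.001], [0.002, -0.005, -1.0]]
wrist_force: [-3.1, -1.4, 15.9]
gripper_width: 0.25
gripper_force: 30.0
```

```bash
python3 s.py
```

```text
14.2167 [0.5157 0.0271 0.1308] yaw -81.3096803162883 [-3.0755 -1.4354 15.8865] [-0.4897  0.998   0.0518] -12.578044049320788
```

Request:
{"name": "apply_moves", "arguments": {"moves": [[[0,0,0],1],[[0,0,0],1],[[0,0,0],0]]}}

```text
time_s: 14.47
tcp_pos: [0.5157, 0.0271, 0.1308]
ee_rot: [[0.117, -0.993, 0.005], [-0.993, -0.117, -0.001], [0.002, -0.005, -1.0]]
wrist_force: [-2.6, -2.1, 16.9]
gripper_width: 0.253
gripper_force: 30.0
```

```bash
python3 s.py
```

```text
14.4667 [0.5157 0.0271 0.1308] yaw -83.30968220957777 [-2.5676 -2.0568 16.8985] [-0.5025  0.987   0.0451] -14.575674228653826
```

Request:
{"name": "apply_moves", "arguments": {"moves": [[[0,0,0],1],[[0,0,0],1],[[0,0,0],0]]}}

```text
time_s: 14.72
tcp_pos: [0.5157, 0.0271, 0.1308]
ee_rot: [[0.082, -0.997, 0.005], [-0.997, -0.082, -0.001], [0.001, -0.005, -1.0]]
wrist_force: [-2.9, -1.8, 16.3]
gripper_width: 0.247
gripper_force: 30.0
```

```bash
python3 s.py
```

```text
14.7167 [0.5157 0.0271 0.1308] yaw -85.30771770818924 [-2.8908 -1.7983 16.2831] [-0.4767  0.9588  0.0508] -16.575579877525833
```

Request:
{"name": "apply_moves", "arguments": {"moves": [[[0,0,0],1],[[0,0,0],1],[[0,0,0],0]]}}

```text
time_s: 14.97
tcp_pos: [0.5157, 0.0271, 0.1308]
ee_rot: [[0.047, -0.999, 0.005], [-0.999, -0.047, -0.001], [0.001, -0.005, -1.0]]
wrist_force: [-3.2, -1.6, 16.0]
gripper_width: 0.247
gripper_force: 30.0
```

```bash
python3 s.py
```

```text
14.9667 [0.5157 0.0271 0.1308] yaw -87.30773884038682 [-3.1536 -1.5693 15.9556] [-0.4891  0.9951  0.0676] -18.57558392109053
```

Request:
{"name": "apply_moves", "arguments": {"moves": [[[0,0,0],1],[[0,0,0],1],[[0,0,0],0]]}}

```text
time_s: 15.22
tcp_pos: [0.5157, 0.0271, 0.1308]
ee_rot: [[0.012, -1.0, 0.005], [-1.0, -0.012, -0.001], [0.001, -0.005, -1.0]]
wrist_force: [-3.3, -1.9, 16.0]
gripper_width: 0.253
gripper_force: 30.0
```

```bash
python3 s.py
```

```text
15.2167 [0.5157 0.0271 0.1308] yaw -89.31061097882872 [-3.326  -1.9459 15.9707] [-0.5179  1.0085  0.0649] -20.577994511564373
```

Request:
{"name": "apply_moves", "arguments": {"moves": [[[0,0,0],1],[[0,0,0],1],[[0,0,0],0]]}}

```text
time_s: 15.47
tcp_pos: [0.5156, 0.0271, 0.1308]
ee_rot: [[-0.023, -1.0, 0.005], [-1.0, 0.023, -0.001], [0.001, -0.005, -1.0]]
wrist_force: [-2.8, -1.9, 15.6]
gripper_width: 0.253
gripper_force: 30.0
```

```bash
python3 s.py
```

```text
15.4667 [0.5156 0.0271 0.1308] yaw -91.31007833863139 [-2.8317 -1.8567 15.6021] [-0.4335  1.0547  0.072 ] -22.57726746788388
```

Request:
{"name": "apply_moves", "arguments": {"moves": [[[0,0,0],1],[[0,0,0],1],[[0,0,0],0]]}}

```text
time_s: 15.72
tcp_pos: [0.5156, 0.0271, 0.1308]
ee_rot: [[-0.058, -0.998, 0.005], [-0.998, 0.058, -0.001], [0.001, -0.005, -1.0]]
wrist_force: [-3.0, -2.0, 15.5]
gripper_width: 0.249
gripper_force: 30.0
```

```bash
python3 s.py
```

```text
15.7167 [0.5156 0.0271 0.1308] yaw -93.30884211484101 [-3.0077 -2.0159 15.5482] [-0.4551  1.0083  0.0361] -24.57472073767225
```

Request:
{"name": "apply_moves", "arguments": {"moves": [[[0,0,0],1],[[0,0,0],1],[[0,0,0],0]]}}

```text
time_s: 15.97
tcp_pos: [0.5156, 0.0271, 0.1308]
ee_rot: [[-0.093, -0.996, 0.005], [-0.996, 0.093, -0.001], [0.001, -0.005, -1.0]]
wrist_force: [-2.6, -2.1, 15.5]
gripper_width: 0.25
gripper_force: 30.0
```

```bash
python3 s.py
```

```text
15.9667 [0.5156 0.0271 0.1308] yaw -95.31411658153037 [-2.6087 -2.0842 15.4573] [-0.4784  1.0109  0.0079] -26.579734152506735
```

Request:
{"name": "apply_moves", "arguments": {"moves": [[[0,0,0],1],[[0,0,0],1],[[0,0,0],0]]}}

```text
time_s: 16.22
tcp_pos: [0.5156, 0.0271, 0.1308]
ee_rot: [[-0.127, -0.992, 0.005], [-0.992, 0.127, -0.001], [0.0, -0.005, -1.0]]
wrist_force: [-2.3, -0.9, 16.9]
gripper_width: 0.252
gripper_force: 30.0
```

```bash
python3 s.py
```

```text
16.2167 [0.5156 0.0271 0.1308] yaw -97.30910320179359 [-2.2805 -0.9214 16.9102] [-0.3864  1.0284  0.0904] -28.57472020551316
```

Request:
{"name": "apply_moves", "arguments": {"moves": [[[0,0,0],1],[[0,0,0],1],[[0,0,0],0]]}}

```text
time_s: 16.47
tcp_pos: [0.5156, 0.0271, 0.1308]
ee_rot: [[-0.162, -0.987, 0.005], [-0.987, 0.162, -0.001], [0.0, -0.005, -1.0]]
wrist_force: [-3.3, -1.4, 15.7]
gripper_width: 0.25
gripper_force: 30.0
```

```bash
python3 s.py
```

```text
16.4667 [0.5156 0.0271 0.1308] yaw -99.30937698051314 [-3.2998 -1.4294 15.673 ] [-0.3865  1.063   0.0943] -30.574640265177482
```

Request:
{"name": "apply_moves", "arguments": {"moves": [[[0,0,0],1],[[0,0,0],1],[[0,0,0],0]]}}

```text
time_s: 16.72
tcp_pos: [0.5156, 0.0271, 0.1308]
ee_rot: [[-0.196, -0.981, 0.005], [-0.981, 0.196, -0.001], [0.0, -0.005, -1.0]]
wrist_force: [-3.3, -1.6, 15.6]
gripper_width: 0.252
gripper_force: 30.0
```

```bash
python3 s.py
```

```text
16.7167 [0.5156 0.0271 0.1308] yaw -101.31331032936494 [-3.2774 -1.5595 15.602 ] [-0.3586  1.1101  0.1123] -32.57681813821688
```

Request:
{"name": "apply_moves", "arguments": {"moves": [[[0,0,0],1],[[0,0,0],1],[[0,0,0],0]]}}

```text
time_s: 16.97
tcp_pos: [0.5156, 0.0271, 0.1308]
ee_rot: [[-0.23, -0.973, 0.005], [-0.973, 0.23, -0.001], [-0.0, -0.005, -1.0]]
wrist_force: [-3.5, -0.7, 15.9]
gripper_width: 0.248
gripper_force: 30.0
```

```bash
python3 s.py
```

```text
16.9667 [0.5156 0.0271 0.1308] yaw -103.31179338554792 [-3.5301 -0.6504 15.8969] [-0.3568  1.0588  0.1172] -34.5762038053797
```

Request:
{"name": "apply_moves", "arguments": {"moves": [[[0,0,0],1],[[0,0,0],1],[[0,0,0],0]]}}

```text
time_s: 17.22
tcp_pos: [0.5156, 0.0271, 0.1308]
ee_rot: [[-0.264, -0.965, 0.005], [-0.965, 0.264, -0.001], [-0.0, -0.005, -1.0]]
wrist_force: [-2.5, -1.8, 16.8]
gripper_width: 0.253
gripper_force: 30.0
```

```bash
python3 s.py
```

```text
17.2167 [0.5156 0.0271 0.1308] yaw -105.30827897989755 [-2.4647 -1.7691 16.7693] [-0.4219  1.1492  0.1021] -36.57557234715286
```

Request:
{"name": "apply_moves", "arguments": {"moves": [[[0,0,0],1],[[0,0,0],1],[[0,0,0],0]]}}

```text
time_s: 17.47
tcp_pos: [0.5155, 0.0271, 0.1308]
ee_rot: [[-0.298, -0.955, 0.005], [-0.955, 0.298, -0.001], [-0.0, -0.005, -1.0]]
wrist_force: [-3.4, -0.8, 16.0]
gripper_width: 0.254
gripper_force: 30.0
```

```bash
python3 s.py;  python3 s.py
```

```text
17.4667 [0.5155 0.0271 0.1308] yaw -107.3128325630981 [-3.4489 -0.833  16.0463] [-0.3745  1.1123  0.0664] -38.57805222230563
17.4667 [0.5155 0.0271 0.1308] yaw -107.3128325630981 [-3.4489 -0.833  16.0463] [-0.3745  1.1123  0.0664] -38.57805222230563
```

Request:
{"name": "apply_moves", "arguments": {"moves": [[[0,0,0],1],[[0,0,0],1],[[0,0,0],0]]}}

```text
time_s: 17.72
tcp_pos: [0.5155, 0.0271, 0.1308]
ee_rot: [[-0.331, -0.944, 0.005], [-0.944, 0.331, -0.001], [-0.001, -0.005, -1.0]]
wrist_force: [-3.3, -1.2, 15.5]
gripper_width: 0.254
gripper_force: 30.0
```

```bash
python3 s.py
```

```text
17.7167 [0.5155 0.0271 0.1308] yaw -109.31644465558959 [-3.264  -1.1566 15.5435] [-0.3809  1.1034  0.0661] -40.57921648660902
```

Request:
{"name": "apply_moves", "arguments": {"moves": [[[0,0,0],1],[[0,0,0],0]]}}

```text
time_s: 17.88
tcp_pos: [0.5155, 0.0272, 0.1308]
ee_rot: [[-0.347, -0.938, 0.005], [-0.938, 0.347, -0.001], [-0.001, -0.005, -1.0]]
wrist_force: [-3.4, -1.0, 15.4]
gripper_width: 0.253
gripper_force: 30.0
```

```bash
python3 s.py
```

```text
17.8833 [0.5155 0.0272 0.1308] yaw -110.30786779058177 [-3.3526 -0.9597 15.3824] [-0.3892  1.0973  0.1296] -41.57435222008075
```

Request:
{"name": "apply_moves", "arguments": {"moves": [[[0,0,0],1],[[0,0,0],0]]}}

```text
time_s: 18.05
tcp_pos: [0.5155, 0.0271, 0.1308]
ee_rot: [[-0.363, -0.932, 0.005], [-0.932, 0.363, -0.001], [-0.001, -0.005, -1.0]]
wrist_force: [-2.9, -1.6, 16.7]
gripper_width: 0.254
gripper_force: 30.0
```

```bash
python3 s.py
```

```text
18.05 [0.5155 0.0271 0.1308] yaw -111.30135886002557 [-2.8681 -1.5684 16.7387] [-0.3357  1.0908  0.1032] -42.567507553024335
```

Request:
{"name": "apply_moves", "arguments": {"moves": [[[0,0,0],1],[[0,0,0],0]]}}

```text
time_s: 18.22
tcp_pos: [0.5155, 0.0272, 0.1308]
ee_rot: [[-0.379, -0.925, 0.005], [-0.925, 0.379, -0.001], [-0.001, -0.005, -1.0]]
wrist_force: [-3.5, -0.5, 16.3]
gripper_width: 0.25
gripper_force: 30.0
```

```bash
python3 s.py
```

```text
18.2167 [0.5155 0.0272 0.1308] yaw -112.28954989495314 [-3.4763 -0.5074 16.34  ] [-0.2732  1.1717  0.1575] -43.55804740338334
```

Request:
{"name": "apply_moves", "arguments": {"moves": [[[0,0,0],1],[[0,0,0],0]]}}

```text
time_s: 18.38
tcp_pos: [0.5155, 0.0272, 0.1308]
ee_rot: [[-0.395, -0.919, 0.005], [-0.919, 0.395, -0.001], [-0.001, -0.005, -1.0]]
wrist_force: [-3.2, -0.9, 16.7]
gripper_width: 0.252
gripper_force: 30.0
```

```bash
python3 s.py
```

```text
18.3833 [0.5155 0.0272 0.1308] yaw -113.27712953593385 [-3.2035 -0.9211 16.7265] [-0.2318  1.0819  0.2714] -44.550300216878135
```

Request:
{"name": "apply_moves", "arguments": {"moves": [[[0,0,0],0.3],[[0,0,0],0]]}}

```text
time_s: 18.55
tcp_pos: [0.5155, 0.0272, 0.1308]
ee_rot: [[-0.4, -0.917, 0.005], [-0.917, 0.4, -0.001], [-0.001, -0.005, -1.0]]
wrist_force: [-3.2, -0.5, 17.2]
gripper_width: 0.247
gripper_force: 30.0
```

```bash
python3 s.py
```

```text
18.55 [0.5155 0.0272 0.1308] yaw -113.54788186726768 [-3.2295 -0.5242 17.1594] [-0.2682  1.1901  0.2262] -44.822953138945316
```

The stop is felt at about 0.25 N m, close to the largest stop angle the text gives (1.85). I'm raising slowly.

Request:
{"name": "apply_moves", "arguments": {"moves": [[[-0.0002,-0.0005,-0.001],0],[[-0.0002,-0.0005,-0.001],0],[[-0.0002,-0.0004,-0.001],0],[[0,0,-0.001],0],[[0,0,0],0]]}}

```text
time_s: 18.97
tcp_pos: [0.5156, 0.0271, 0.1325]
ee_rot: [[-0.401, -0.916, 0.001], [-0.916, 0.401, -0.001], [0.0, -0.001, -1.0]]
wrist_force: [-1.6, -1.9, 7.3]
gripper_width: 0.243
gripper_force: 30.0
```

```bash
python3 s.py
```

```text
18.9667 [0.5156 0.0271 0.1325] yaw -113.63037301421187 [-1.6091 -1.8551  7.2749] [-0.318   0.6016  0.1997] -44.76258220256608
```

Request:
{"name": "apply_moves", "arguments": {"moves": [[[0,0,-0.001],0],[[0,0,-0.001],0],[[0,0,-0.001],0],[[0,0,-0.001],0],[[0,0,0],0]]}}

```text
time_s: 19.38
tcp_pos: [0.5155, 0.0272, 0.1358]
ee_rot: [[-0.402, -0.916, 0.001], [-0.916, 0.402, -0.0], [0.0, -0.001, -1.0]]
wrist_force: [0.6, -2.0, 3.1]
gripper_width: 0.249
gripper_force: 30.0
```

```bash
python3 s.py
```

```text
19.3833 [0.5155 0.0272 0.1358] yaw -113.68174175525796 [ 0.5942 -2.0293  3.1335] [-0.92   -0.3156  0.2217] -44.7873478738409
```

Request:
{"name": "apply_moves", "arguments": {"moves": [[[0,0,-0.001],0],[[0,0,-0.001],0],[[0,0,-0.001],0],[[0,0,0],0]]}}

```text
time_s: 19.72
tcp_pos: [0.5154, 0.0273, 0.1376]
ee_rot: [[-0.402, -0.916, 0.0], [-0.916, 0.402, 0.0], [-0.0, -0.0, -1.0]]
wrist_force: [4.3, -3.1, -3.6]
gripper_width: 0.249
gripper_force: 30.0
```

```bash
python3 s.py
```

```text
19.7167 [0.5154 0.0273 0.1376] yaw -113.72137948368467 [ 4.2799 -3.0711 -3.6022] [-1.373  -1.481   0.1843] -44.792120372805634
```

Request:
{"name": "apply_moves", "arguments": {"moves": [[[0,0,0],-2],[[0,0,0],-2],[[0,0,0],0]]}}

```text
time_s: 19.97
tcp_pos: [0.5155, 0.0278, 0.1379]
ee_rot: [[-0.337, -0.941, 0.001], [-0.941, 0.337, 0.001], [-0.001, -0.0, -1.0]]
wrist_force: [3.5, -2.0, -1.6]
gripper_width: 0.246
gripper_force: 30.0
```

```bash
python3 s.py
```

```text
19.9667 [0.5155 0.0278 0.1379] yaw -109.7227917731827 [ 3.4848 -2.0002 -1.632 ] [-0.5002 -1.116   0.076 ] -40.784727437968805
```

Request:
{"name": "apply_moves", "arguments": {"moves": [[[0.0001,-0.0011,0],0],[[0,0,-0.001],0],[[0,0,-0.001],0],[[0,0,0],0]]}}

```text
time_s: 20.3
tcp_pos: [0.5157, 0.0272, 0.1405]
ee_rot: [[-0.338, -0.941, -0.001], [-0.941, 0.338, 0.0], [0.0, 0.001, -1.0]]
wrist_force: [-0.0, 0.3, -1.1]
gripper_width: 0.249
gripper_force: 30.0
```

```bash
python3 s.py
```

```text
20.3 [0.5157 0.0272 0.1405] yaw -109.73278289846884 [-0.0172  0.3102 -1.1044] [ 0.14   -0.226   0.0184] -40.7237590119742
```

Request:
{"name": "apply_moves", "arguments": {"moves": [[[0,0,-0.005],0],[[0,0,-0.015],0],[[0,0,-0.025],0],[[-0.02,0,-0.029],0],[[-0.035,0,0],0]]}}

```text
time_s: 20.72
tcp_pos: [0.5367, 0.0778, 0.2214]
ee_rot: [[-0.34, -0.941, 0.01], [-0.941, 0.34, 0.002], [-0.005, -0.008, -1.0]]
wrist_force: [2.5, 0.6, 0.2]
gripper_width: 0.254
gripper_force: 30.0
```

Request:
{"name": "apply_moves", "arguments": {"moves": [[[0,0,0],0],[[0,0,0],0]]}}

```text
time_s: 20.88
tcp_pos: [0.5343, 0.0799, 0.2148]
ee_rot: [[-0.336, -0.942, -0.001], [-0.942, 0.336, 0.0], [-0.0, 0.001, -1.0]]
wrist_force: [-0.8, -0.3, -1.6]
gripper_width: 0.252
gripper_force: 30.0
```

```bash
python3 s.py; python3 - <<'E'
from h import *
p=imaging.capture("wrist")
u,v=map(int,proj(p,[.5155,.027,.08]));print(u,v)
y0=max(0,v-100);cv2.imwrite("pics/w6c.png",cv2.resize(p["frame"][y0:y0+250,max(0,u-130):u+130],None,fx=2.4,fy=2.4,interpolation=cv2.INTER_CUBIC))
E
```

```text
20.8833 [0.5343 0.0799 0.2148] yaw -109.61356180350896 [-0.7888 -0.306  -1.6298] [ 0.0496 -0.0313 -0.043 ] -45.27206038124253
321 152
```

View pics/w6c.png

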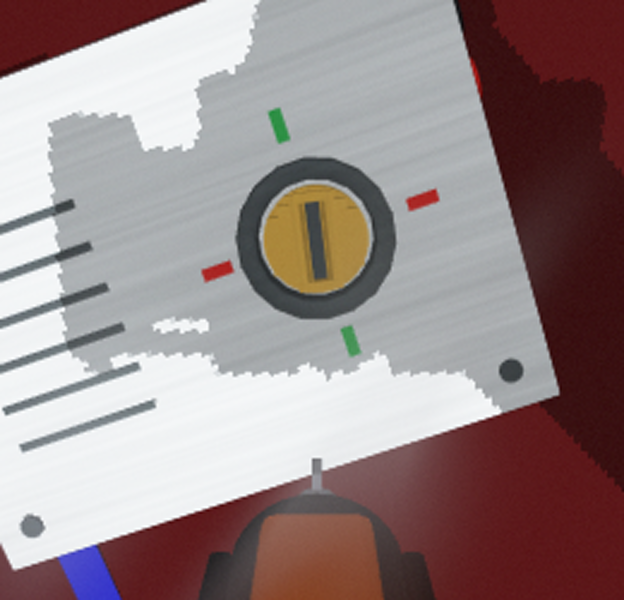

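The slot at crop (316,241) now lies near the green marks, about 104 degrees from open. The head sits proud of its collar again, and the driver hangs straight in the grip. I'm returning it to the stand.

Request:
{"name": "apply_moves", "arguments": {"moves": [[[0,0,0],-5],[[0,0,0],-7.1],[[0,0,0],-7.1],[[0,0,0],-7.1],[[0,0,0],-7.1]]}}

```text
time_s: 21.35
tcp_pos: [0.5335, 0.0775, 0.2138]
ee_rot: [[0.242, -0.97, -0.003], [-0.97, -0.242, -0.001], [0.0, 0.003, -1.0]]
wrist_force: [-0.4, -0.3, -1.4]
gripper_width: 0.25
gripper_force: 30.0
```

Request:
{"name": "apply_moves", "arguments": {"moves": [[[0,0,0],-7.1],[[0,0,0],-7.1],[[0,0,0],-7.1],[[0,0,0],-7.1],[[0,0,0],-7.1]]}}

```text
time_s: 21.77
tcp_pos: [0.5335, 0.0775, 0.2138]
ee_rot: [[0.76, -0.65, -0.003], [-0.65, -0.76, -0.001], [-0.001, 0.002, -1.0]]
wrist_force: [-0.5, 1.0, -1.1]
gripper_width: 0.247
gripper_force: 30.0
```

Request:
{"name": "apply_moves", "arguments": {"moves": [[[0,0,0],-7.1],[[0,0,0],-3.1],[[0,0,0],0],[[0,0,0],0]]}}

```text
time_s: 22.1
tcp_pos: [0.5339, 0.0779, 0.2141]
ee_rot: [[0.859, -0.511, -0.002], [-0.511, -0.859, -0.001], [-0.001, 0.001, -1.0]]
wrist_force: [0.4, -0.1, -1.0]
gripper_width: 0.25
gripper_force: 30.0
```

```bash
python3 s.py
```

```text
22.1 [0.5339 0.0779 0.2141] yaw -30.74720054590926 [ 0.3913 -0.0665 -1.0494] [ 0.0012  0.0008 -0.0269] 33.738052025697655
```

Request:
{"name": "apply_moves", "arguments": {"moves": [[[-0.0119,-0.0128,0],-0.2],[[-0.0238,-0.0256,0],0],[[-0.0238,-0.0256,0],0],[[-0.0238,-0.0256,0],0],[[-0.0238,-0.0256,0],0]]}}

```text
time_s: 22.52
tcp_pos: [0.4999, 0.233, 0.2144]
ee_rot: [[0.861, -0.508, -0.001], [-0.508, -0.861, -0.0], [-0.0, 0.001, -1.0]]
wrist_force: [1.0, 0.4, -1.3]
gripper_width: 0.249
gripper_force: 30.0
```

Request:
{"name": "apply_moves", "arguments": {"moves": [[[-0.0238,-0.0256,0],0],[[-0.0238,-0.0256,0],0],[[-0.0238,-0.0256,0],0],[[0,0,0],0],[[0,0,0],0]]}}

```text
time_s: 22.93
tcp_pos: [0.4771, 0.3358, 0.2138]
ee_rot: [[0.863, -0.505, -0.001], [-0.505, -0.863, -0.001], [-0.0, 0.002, -1.0]]
wrist_force: [0.8, 0.0, -1.3]
gripper_width: 0.251
gripper_force: 30.0
```

Request:
{"name": "apply_moves", "arguments": {"moves": [[[0,0,0],0],[[0,0,0],0],[[0,0,0],0]]}}

```text
time_s: 23.18
tcp_pos: [0.4782, 0.3334, 0.2146]
ee_rot: [[0.862, -0.508, -0.0], [-0.508, -0.862, -0.0], [-0.0, 0.0, -1.0]]
wrist_force: [-0.9, -0.7, -2.0]
gripper_width: 0.253
gripper_force: 30.0
```

```bash
python3 s.py
```

```text
23.1833 [0.4782 0.3334 0.2146] yaw -30.514559817831344 [-0.8554 -0.7391 -2.0212] [ 0.0036 -0.0044  0.0034] 8.6917532002494
```

Request:
{"name": "apply_moves", "arguments": {"moves": [[[0.0001,-0.0012,0.02],0],[[0,0,0.025],0],[[0,0,0.02],0],[[0,0,0.012],0],[[0,0,0],0]]}}

```text
time_s: 23.6
tcp_pos: [0.4775, 0.3331, 0.1345]
ee_rot: [[0.861, -0.508, -0.005], [-0.508, -0.861, -0.005], [-0.002, 0.006, -1.0]]
wrist_force: [-0.7, 0.4, -1.3]
gripper_width: 0.249
gripper_force: 30.0
```

Request:
{"name": "apply_moves", "arguments": {"moves": [[[0,0,0],0],[[0,0,0],0],[[0,0,0],0]]}}

```text
time_s: 23.85
tcp_pos: [0.4795, 0.336, 0.1391]
ee_rot: [[0.862, -0.506, 0.002], [-0.506, -0.862, 0.002], [0.001, -0.003, -1.0]]
wrist_force: [0.8, -0.2, -1.0]
gripper_width: 0.246
gripper_force: 30.0
```

Request:
{"name": "apply_moves", "arguments": {"moves": [[[0,0,0.004],0],[[0,0,0.004],0],[[0,0,0.004],0],[[0,0,0.004],0],[[0,0,0],0]]}}

```text
time_s: 24.27
tcp_pos: [0.4781, 0.3352, 0.1203]
ee_rot: [[0.862, -0.506, -0.002], [-0.506, -0.862, -0.002], [-0.001, 0.002, -1.0]]
wrist_force: [-1.3, 0.1, -1.1]
gripper_width: 0.253
gripper_force: 30.0
```

```bash
python3 s.py
```

```text
24.2667 [0.4781 0.3352 0.1203] yaw -30.407674976666915 [-1.3406  0.0852 -1.1298] [-0.0652  0.0796  0.0228] 8.696850084109524
```

Request:
{"name": "apply_moves", "arguments": {"moves": [[[0,0,0.004],0],[[0,0,0.006],0],[[0,0,0.006],0],[[0,0,0.006],0],[[0,0,0],0]]}}

```text
time_s: 24.68
tcp_pos: [0.4778, 0.3349, 0.0977]
ee_rot: [[0.862, -0.506, -0.002], [-0.506, -0.862, -0.002], [-0.001, 0.003, -1.0]]
wrist_force: [0.2, -1.3, -1.7]
gripper_width: 0.253
gripper_force: 30.0
```

```bash
python3 s.py
```

```text
24.6833 [0.4778 0.3349 0.0977] yaw -30.42024558597755 [ 0.1703 -1.3477 -1.7141] [ 0.0048  0.0362 -0.0397] 8.696809413283061
```

Request:
{"name": "apply_moves", "arguments": {"moves": [[[0,0,0.006],0],[[0,0,0.006],0],[[0,0,0.005],0],[[0,0,0.003],0],[[0,0,0],0]]}}

```text
time_s: 25.1
tcp_pos: [0.4782, 0.3352, 0.0785]
ee_rot: [[0.862, -0.506, -0.001], [-0.506, -0.862, -0.001], [-0.0, 0.002, -1.0]]
wrist_force: [-1.2, 0.5, -1.1]
gripper_width: 0.251
gripper_force: 30.0
```

```bash
python3 s.py
```

```text
25.1 [0.4782 0.3352 0.0785] yaw -30.40802924810533 [-1.2107  0.5185 -1.1369] [-0.0601 -0.0066  0.0177] 8.697384173518785
```

Request:
{"name": "apply_moves", "arguments": {"moves": [[[0,0,0.001],0],[[0,0,0.001],0],[[0,0,0.001],0],[[0,0,0],0],[[0,0,0],0]]}}

```text
time_s: 25.52
tcp_pos: [0.4787, 0.3357, 0.0767]
ee_rot: [[0.863, -0.506, 0.0], [-0.506, -0.863, 0.0], [0.0, -0.0, -1.0]]
wrist_force: [-0.5, 0.7, -1.1]
gripper_width: 0.248
gripper_force: 30.0
```

Request:
{"name": "apply_moves", "arguments": {"moves": [[[0,0,0.001],0],[[0,0,0],0],[[0,0,0],0]]}}

```text
time_s: 25.77
tcp_pos: [0.4786, 0.3356, 0.0755]
ee_rot: [[0.862, -0.506, -0.0], [-0.506, -0.862, -0.0], [-0.0, 0.0, -1.0]]
wrist_force: [-0.3, 0.3, -1.4]
gripper_width: 0.25
gripper_force: 30.0
```

Request:
{"name": "apply_moves", "arguments": {"moves": [[[0,0,0.001],0],[[0,0,0],0],[[0,0,0],0]]}}

```text
time_s: 26.02
tcp_pos: [0.4787, 0.3357, 0.0745]
ee_rot: [[0.863, -0.506, 0.0], [-0.506, -0.863, 0.0], [0.0, -0.0, -1.0]]
wrist_force: [-0.3, 0.5, -0.6]
gripper_width: 0.251
gripper_force: 30.0
```

Request:
{"name": "apply_moves", "arguments": {"moves": [[[0,0,0.001],0],[[0,0,0],0],[[0,0,0],0]]}}

```text
time_s: 26.27
tcp_pos: [0.4787, 0.3357, 0.0745]
ee_rot: [[0.863, -0.506, 0.0], [-0.506, -0.863, 0.0], [0.0, -0.0, -1.0]]
wrist_force: [-3.3, -1.1, 5.9]
gripper_width: 0.252
gripper_force: 30.0
```

Seated: contact came at 74.5 mm, the same height as at the grasp. I'm easing off, opening and retreating.

Request:
{"name": "apply_moves", "arguments": {"moves": [[[0,0,-0.001],0],[[0,0,0],0],[[0,0,0],0]]}}

```text
time_s: 26.52
tcp_pos: [0.4787, 0.3358, 0.0745]
ee_rot: [[0.863, -0.506, 0.0], [-0.506, -0.863, 0.0], [0.0, -0.0, -1.0]]
wrist_force: [-1.0, 0.9, 1.1]
gripper_width: 0.25
gripper_force: 30.0
```

Request:
{"name": "apply_moves", "arguments": {"moves": [[[0,0,0],0],[[0,0,0],0],[[0,0,0],0],[[0,0,0],0],[[0,0,0],0]], "hand": 0.087}}

```text
time_s: 26.93
tcp_pos: [0.4787, 0.3357, 0.0745]
ee_rot: [[0.862, -0.506, -0.0], [-0.506, -0.862, -0.0], [-0.0, 0.0, -1.0]]
wrist_force: [-0.5, 0.2, -0.4]
gripper_width: 0.544
gripper_force: 0.0
```

Request:
{"name": "apply_moves", "arguments": {"moves": [[[0,0,0],0],[[0,0,0],0],[[0,0,0],0],[[0,0,0],0],[[0,0,0],0]]}}

```text
time_s: 27.35
tcp_pos: [0.4786, 0.3357, 0.0746]
ee_rot: [[0.863, -0.506, -0.0], [-0.506, -0.863, 0.0], [-0.0, -0.0, -1.0]]
wrist_force: [-0.5, -0.4, -0.1]
gripper_width: 0.923
gripper_force: 0.0
```

Request:
{"name": "apply_moves", "arguments": {"moves": [[[0,0,-0.01],0],[[0,0,-0.02],0],[[0,0,-0.03],0],[[0,0,-0.03],0],[[0,0,-0.035],0]]}}

```text
time_s: 27.77
tcp_pos: [0.4781, 0.3351, 0.2007]
ee_rot: [[0.862, -0.506, -0.001], [-0.506, -0.862, -0.001], [-0.0, 0.002, -1.0]]
wrist_force: [0.3, 0.3, 0.1]
gripper_width: 0.995
gripper_force: 0.0
```

Request:
{"name": "apply_moves", "arguments": {"moves": [[[-0.03,0,-0.01],0],[[-0.03,0,0],0],[[0,0,0],0],[[0,0,0],0]]}}

```text
time_s: 28.1
tcp_pos: [0.4261, 0.3667, 0.2109]
ee_rot: [[0.864, -0.504, 0.001], [-0.504, -0.864, 0.001], [0.0, -0.002, -1.0]]
wrist_force: [-0.4, -0.1, 0.6]
gripper_width: 1.003
gripper_force: 0.0
```

```bash
python3 m1.py w7; python3 yaw.py w7 250; python3 - <<'E'
from h import *
import pickle
p=pickle.load(open("pics/w7.pkl","rb"));s=imaging.capture("scene")
a=p["frame"][:300,150:550];b=s["frame"]
X=[b[190:310,440:600],b[200:320,280:440]]
out=np.hstack([cv2.resize(a,(400,300)),np.vstack([cv2.resize(x,(400,300),interpolation=cv2.INTER_CUBIC) for x in X])[:300*2][:300]])
bot=np.hstack([cv2.resize(X[1],(400,300)),cv2.resize(b,(400,300))])
cv2.imwrite("pics/final.png",np.vstack([out,bot]))
E
```

```text
28.15 [0.4267 0.3662 0.2104] [ 0.8631 -0.505   0.0003]
driver [321.408 137.808] 0.69 [0.48  0.336 0.013]
[252 180 137] [252 181 123] [155 253 255] [255 240 179]
150 [0.4779 0.3354] (21.459224700927734, 32.6032600402832) long axis deg -30.963675
180 [0.4776 0.3359] (21.221208572387695, 31.29520606994629) long axis deg -29.52112
-30.462643845614977
```

View pics/final.png

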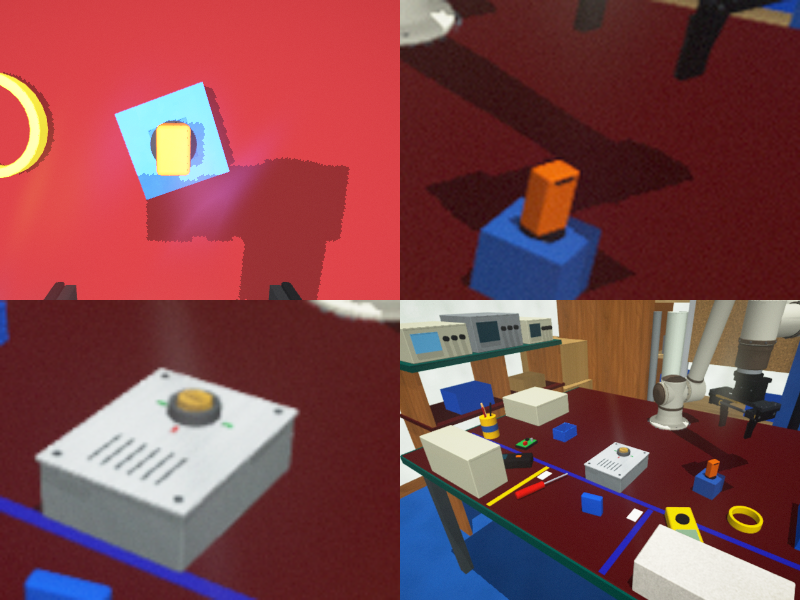

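The driver stands upright with its flange on the stand, the lock head is proud with its slot turned across, and everything else is where it was.

```bash
python3 -c "
from station import r
print(r.finish_job())"
```

```text
the job is handed in; nothing more can be done
None
```

The lock was turned with the driver about 100° clockwise to its stop (felt at about 0.25 N m) and sprang back out, locked; the driver is upright and fully down in its stand, let go, and the job was handed in at about 28 s.

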